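Tilt the pile of ground test plates into its box

ROBOT

A 6-joint arm with a two-finger parallel gripper is mounted at the origin on the work surface. World frame = base frame: x ahead of the robot, y to its left, z up, the work surface at z = 0. Lengths are in mm, angles in rad, forces in N, time in s.
With the tool pointing down it reaches from about 275 to 850 mm from the base axis. Payload 5.2 kg.
Tool frame: the origin (TCP) lies at the very end of the fingers, on their centre line; the grasp point (between the pads) lies bot.grip_depth behind it (bot.grip_depth is the distance from the TCP to the grasp point, in mm); z points along the fingers, y is the line along which they close (so a half turn about z gives the same grasp; the last joint's range is limited). The gripper opens to 85 mm and grips with 20 to 120 N. Pads are 22 mm wide; open, the fingers measure 114 mm over their backs; the gripper's body (76 mm by 85 mm) begins 54 mm behind the grasp point. The pads swing forward as they close: fully open they stand 13 mm farther back than shut.
Start: joints at [0.921, 0.259, 1.535, -0, 1.348, -0.203], TCP at [237.625, 496.024, 231.31] pointing down, gripper open.
Joint ranges: [-3.14, 3.14], [-0.91, 2.08], [0.19, 2.58], [-1.22, 4.36], [0.22, 2.71], [-3.12, 3.12]. Speed limits (rad/s): [2.57, 2.57, 3.14, 3.14, 3.14, 3.14].

INTERFACE

Orientations are given as a unit quaternion [x, y, z, w].
In Python, from workcell import bot gives the robot as it stands.
- The arm moves only by the tool move_arm, never from a script. Its arguments are lists of equal length, an entry for each row: "angular": the turn, a rotation vector about the tool's x, y, z in degrees, a list of three; "travel": the shift along the tool's x, y, z in mm, a list of three; "hand": the finger opening in mm, from 0 to 85.4. In form: {"angular": [[wx, wy, wz], ...], "travel": [[tx, ty, tz], ...], "hand": [hand, ...]}. A call has 1 to 12 rows; each row shifts and turns the commanded pose from where the row before left it, along the tool's axes as they then stand; what a row does not reach is not made up. A row lasts 1/10 s, in which the tool goes at most 50 mm and 8.59 degrees, less where a joint would pass 70% of its speed; a pose out of reach is approached as far as the arm can. A call with a gripper value outside its range is refused whole. The fingers move at their own pace and stop on an object; "newtons" is the grip in N (left out, the last holds). Time passes only in rows, so rows that do not move let the fingers close. It gives the time, the measured TCP pose, the force, the opening and the grip force at its end, in the units of the state.
- bot.get_state(): the state, without advancing time (a new reading comes with each control period).
- bot.snapshot(name): name is "scene" or "side" or "wrist"; returns (picture, depth): 384x512x3 uint8, red, green, blue; 384x512 float32, mm along the optical axis (not along the pixel's ray), 0 where there is no reading.
- bot.calibration(name): a dict with "fovy" (degrees; the focal length in pixels is half the picture's height over the tangent of half this angle, whatever the lens; pixels are square), "cx", "cy" (the principal point, pixels), "origin" and "orientation" of the camera in the world. Camera axes: x right, y down, z forward; pixel columns grow to the right and rows downward; lengths in mm; the calibration is good to about 2 mm. A picture is of the moment at which its call begins: read the wrist's pose just before it. calibration takes no time and is no camera call; for the wrist camera it gives the pose at the moment of the call.
- bot.finish_job(): hands the job in; it is judged then, once.
Trained networks look in the newest picture that a camera, given by its name, has taken for a name from the list of things; names that differ only in an ending like _2 or _b are one class to them, and where a whole thing is asked for, a point or a joint stands for the part that bears it (a point fixed in the world has none). Each returns a list of dicts, best first, with "p" (0 to 1); they miss things now and then, are a little off and sometimes report something else, mostly with a low value. They report only what shows in the picture. A call takes as long as a camera call. They do not tell look-alikes from the thing itself.
- bot.look_for(target, camera): "point" ([column, row] as shares, 0 to 1, of the picture: columns of its width, rows of its height, amid what is visible of it).
- bot.tip_of(target, camera): "point" ([column, row] as shares, 0 to 1, of the picture: columns of its width, rows of its height: a listed point, or the origin of a listed thing).
The state is a dict: "clock": time; "joint_pos": joint angles; "qvel": joint speeds; "tau": joint torques, N m; "tool_pos": TCP position; "tool_rot": TCP orientation; "contact_force": force on the tool from outside, world axes, zero at the start; "ft_torque": the same for the moment, N m; "finger_gap": finger opening in mm; "gripper_force": force on a finger pad.
Only numpy, scipy, OpenCV 4.12 (cv2) and the standard library are available. Lean on these libraries where they do the work, as an engineer would, in place of code of your own. Each camera call takes 0.05 s, during which the arm holds its last target. There are 200 camera calls.

TASK

Pick up the pile of three bright ground aluminium plates in one grip and put it in the orange-walled box: tilt it lengthwise by about 15 degrees, lower one short end into the box just inside the end wall, then bring the other end down until the pile lies flat on the floor of the box, and only then let go. Keep the three in one pile and leave the pile of dark plates alone.

Things in the scene. Friction and masses are not known exactly. Their poses are not given: they have to be found in the camera images.
- bright_bottom: Bottom plate of the target pile, bright silver, 100 x 50 x 6 mm, origin at the centre of its underside, x along its length, y across, z up. Pile: three such loose plates, flush, 18 mm high, 0.25 kg, on a fixed terracotta block 80 x 30 x 30 mm high, centred under it and turned with it. The pile overhangs the block by 10 mm all round, so fingers can reach past its underside (30 mm above the bench) and grip all three across the width.
- bright_top: Top plate of the target pile, bright silver, 100 x 50 x 6 mm, origin at the centre of its underside, x along its length, y across, z up. At the start its underside is 42 mm above the bench. The third plate lies between it and the bottom one.
- box: Fixed box, blue base, orange walls. Origin at bench level under its centre, x along its length, z up. Floor 30 mm above the bench; inside 110 (x) by 58 mm (y). 3 mm walls, straight for 18 mm above the floor, then flared out at 45 degrees for 8 mm (rim at 56 mm). Both long sides are open at x from -28 to 28 mm for fingers; there the base is only 32 mm wide, down to the bench. Either end may go in first.
- dark_top: Top plate of the bystander pile: three dark brown-black steel plates, 100 x 50 x 6 mm, origin at the centre of its underside, x along its length, y across, z up, on an identical block. Bright pile, dark pile and box stand about 170 mm or more apart, in any order from right to left, each turned up to 20 degrees.
Not all that is in view belongs to the job. What is shaped like the bright_top but blue, green or red is not meant.

How it is judged:
By the outcome, as a careful person would: the job done as asked, in the order asked, and still so for the second after the job is handed in, with the robot touching nothing.
It also fails if it takes over 42 s, if anything falls off the work surface, if the arm or the gripper's body presses on something with over 40 N, if the wrist force passes 120 N, or if a joint passes its speed limit or range.

## Working session

There is one attempt and no reset: what is moved stays moved. The work goes in short steps, Python scripts to look and compute and a tool call to move; the robot and the scene stay as the last step left them, time stands still between calls to the robot, and variables do not carry over. Pictures are saved under pics/ and viewed, at most 10 in all, crops included, and the job is handed in when it is done.

Besides the shell and the picture viewer there is one more tool, called after "Emit:" by a JSON object that holds its "api" and its "payload". move_arm: Moves the arm, as the interface text tells. Its arguments: {"type":"object","properties":{"angular":{"type":"array"},"travel":{"type":"array"},"hand":{"type":"array"},"newtons":{"type":"number"}},"required":["angular","travel","hand"]}

```bash
mkdir -p pics; ls
cat > h.py <<'E'
import numpy as np, cv2
from scipy.spatial.transform import Rotation as R
from workcell import bot
def cloud(name):
    im,d=bot.snapshot(name); c=bot.calibration(name)
    h,w=d.shape; f=h/2/np.tan(np.radians(c['fovy'])/2)
    u,v=np.meshgrid(np.arange(w),np.arange(h))
    P=np.stack([(u-c['cx'])/f*d,(v-c['cy'])/f*d,d],-1)
    o=c['orientation']
    W=P@R.from_quat(o).as_matrix().T+np.array(c['origin'])
    W[d<=0]=np.nan
    return im,d,W
E
python3 - <<'E'
from h import *
out=[]
for n in ['scene','side']:
    im,d,W=cloud(n); np.save(f'/tmp/{n}.npy',W); cv2.imwrite(f'/tmp/{n}.png',im[...,::-1]); out.append(im)
    print(n,bot.calibration(n))
    for t in ['bright_top','box','dark_top']:
        for r in bot.look_for(t,n)[:3]:
            u,v=r['point']; print(t,r['p'],int(u*512),int(v*384),W[int(v*384),int(u*512)].round())
cv2.imwrite('pics/a.png',cv2.resize(np.vstack(out),None,fx=.78,fy=.78)[...,::-1])
print(bot.get_state(),bot.grip_depth)
E
```

```text
pics
scene {'fovy': 44.82467800082452, 'cx': 252.45539433557008, 'cy': 195.08658093355837, 'origin': array([1255.84644595, -469.06791536,  703.87804351]), 'orientation': array([ 0.7684681 ,  0.45986201, -0.22362542, -0.38467569])}
bright_top 0.85 177 248 [ 584. -270.   49.]
bright_top 0.79 113 283 [ 572. -405.    4.]
bright_top 0.75 144 222 [ 423. -293.    5.]
box 0.95 354 166 [492. 256.  31.]
dark_top 0.6 270 214 [576. -48.  46.]
side {'fovy': 51.354975771934335, 'cx': 252.29714447200539, 'cy': 187.4197708955307, 'origin': array([ 346.68607476, -787.24736961,  637.39322861]), 'orientation': array([ 0.88849537, -0.08988687,  0.05860886, -0.44616289])}
bright_top 0.83 297 261 [ 565. -269.   48.]
bright_top 0.7 216 216 [431. -56.   8.]
bright_top 0.64 228 288 [ 424. -274.    5.]
box 0.73 220 143 [487. 248.  30.]
dark_top 0.81 276 197 [577. -60.  47.]
{'clock': 0.4, 'joint_pos': array([ 9.21188073e-01,  2.58718017e-01,  1.53514195e+00, -3.45031195e-06,
        1.34797876e+00, -2.02800351e-01]), 'qvel': array([-7.18898106e-04, -9.16703006e-04, -3.01504414e-03,  8.13732966e-05,
        1.59629460e-03, -6.91633520e-04]), 'tau': array([-1.11041532e-03, -4.45422685e+01, -2.90498972e+01, -3.29152535e-04,
        3.97333861e-03, -2.93978678e-05]), 'tool_pos': array([237.59343545, 495.96967344, 231.18909672]), 'tool_rot': array([ 2.21549886e-01,  9.75149031e-01, -1.12729556e-04, -4.93353968e-05]), 'contact_force': array([ 0.0537302 ,  0.32152119, -0.67170133]), 'ft_torque': array([ 0.00196188, -0.00290024,  0.00521889]), 'gripper_force': 0.0, 'finger_gap': 85.20777397743883} 18.700000000000003
```

View pics/a.png

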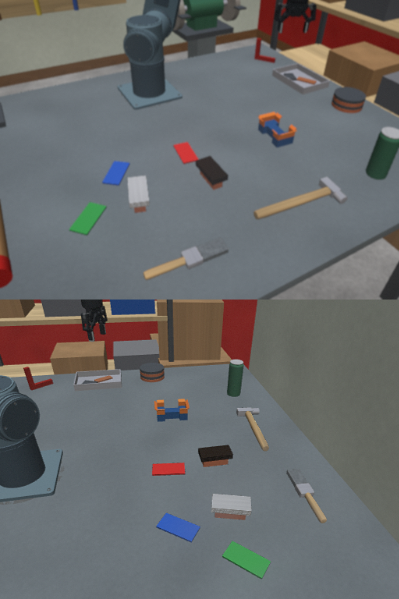

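Both views show the bright pile at scene pixel ~(177,248), the dark pile at (270,214) and the box at (354,166). The coloured plates lie flat on the bench. Next I fit the poses.

Run:
```python
from h import *
for n in ['scene','side']:
    W=np.load(f'/tmp/{n}.npy'); 
    for nm,c,zl,zh in [('bright',(574,-270),42,60),('dark',(577,-54),42,60),('box',(490,252),20,70)]:
        m=(np.hypot(W[...,0]-c[0],W[...,1]-c[1])<85)&(W[...,2]>zl)&(W[...,2]<zh)
        p=W[m]; r=cv2.minAreaRect(p[:,:2].astype(np.float32))
        print(n,nm,len(p),np.round(r[0],1),np.round(r[1],1),round(r[2],1),np.percentile(p[:,2],[50,90,99]).round(1))
```

```text
scene bright 848 [ 564.8 -264.6] [ 49.6 105. ] 72.5 [47.2 48.7 50.1]
scene dark 726 [580.2 -49.1] [ 52.4 104.2] 89.9 [47.3 48.9 50.2]
scene box 961 [488. 258.] [ 78.8 132.8] 85.4 [34.1 52.8 56.1]
side bright 1006 [ 565.2 -264.8] [ 52.2 100.3] 72.0 [47.6 49.  50.1]
side dark 583 [580.2 -49.2] [99.8 56.4] 0.6 [47.4 48.9 50. ]
side box 644 [488.3 256.8] [ 81.9 130. ] 85.8 [34.6 53.3 55.7]
```

Emit:
{"api": "move_arm", "payload": {"angular": [[0, 0, 0], [0, 0, 0], [0, 0, 0], [0, 0, 0], [0, 0, 0], [0, 0, 0], [0, 0, 0], [0, 0, 0], [0, 0, 0], [0, 0, 0]], "travel": [[-20, -17, 0], [-34, -30, 0], [-34, -30, 0], [-34, -30, 0], [-34, -30, 0], [-34, -30, 0], [-34, -30, 0], [-34, -30, 0], [-34, -30, 0], [-34, -30, 0]], "hand": [85, 85, 85, 85, 85, 85, 85, 85, 85, 85]}}

```text
clock: 1.4
tool_pos: [408.1, 94.6, 231.7]
tool_rot: [0.222, 0.975, 0.0, 0.001]
contact_force: [1.3, 0.2, 0.1]
finger_gap: 84.9
gripper_force: 0.0
```

Emit:
{"api": "move_arm", "payload": {"angular": [[0, 0, 0], [0, 0, 0], [0, 0, 0], [0, 0, 0], [0, 0, 0], [0, 0, 0], [0, 0, 0], [0, 0, 0], [0, 0, 0], [0, 0, -7.6], [0, 0, 0], [0, 0, 0]], "travel": [[-34, -30, 0], [-34, -30, 0], [-34, -30, 0], [-34, -30, 0], [-34, -30, 0], [-34, -30, 0], [-34, -30, 0], [-34, -30, 0], [-26, -18, 0], [0, 0, 0], [0, 0, 0], [0, 0, 0]], "hand": [85, 85, 85, 85, 85, 85, 85, 85, 85, 85, 85, 85]}}

```text
clock: 2.6
tool_pos: [564.7, -264.7, 231.1]
tool_rot: [0.158, 0.987, 0.0, -0.0]
contact_force: [-0.3, 0.1, 0.6]
finger_gap: 84.9
gripper_force: 0.0
```

```bash
cat >> h.py <<'E'
def pose():
    s=bot.get_state(); M=R.from_quat(s['tool_rot']).as_matrix()
    print('t',s['clock'],'tcp',np.round(s['tool_pos'],1),'F',np.round(s['contact_force'],1),'gap',round(s['finger_gap'],1),s['gripper_force'])
    print('y yaw',round(np.degrees(np.arctan2(M[1,1],M[0,1])),2),'z',M[:,2].round(4),'x',M[:,0].round(4)); return np.array(s['tool_pos']),M
E
python3 - <<'E'
from h import *
p,M=pose()
im,d,W=cloud('wrist'); np.save('/tmp/w1.npy',W)
cv2.imwrite('pics/w1.png',im[...,::-1])
m=(np.hypot(W[...,0]-565,W[...,1]+265)<75)&(W[...,2]>42)&(W[...,2]<60)
print(m.sum(),cv2.minAreaRect(W[m][:,:2].astype(np.float32)),np.median(W[m][:,2]))
for r in bot.look_for('bright_top','wrist')[:3]: print(r)
E
```

```text
t 2.6 tcp [ 564.7 -264.7  231.1] F [-0.3  0.1  0.6] gap 84.9 0.0
y yaw 71.83 z [-5.e-04  5.e-04 -1.e+00] x [-9.501e-01  3.119e-01  6.000e-04]
3553 ((567.1382446289062, -264.6659851074219), (49.67169952392578, 99.72057342529297), 72.64210510253906) 49.42553548180621
{'point': [0.407, 0.1424], 'p': 0.96}
{'point': [0.7729, 0.0591], 'p': 0.96}
{'point': [0.3131, 0.5023], 'p': 0.74}
```

View pics/w1.png

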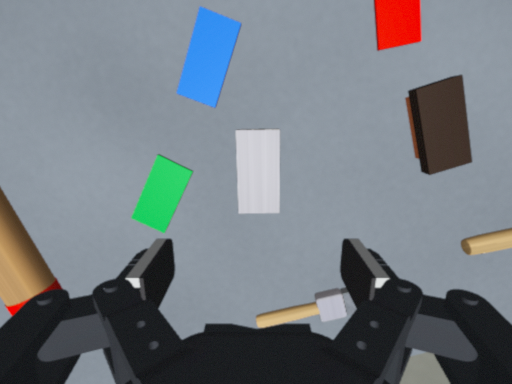

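The view shows the pile at (258,171), aligned with the fingers and with nothing near it. I'll descend and close the grip.

Emit:
{"api": "move_arm", "payload": {"angular": [[0, 0, -0.5], [0, 0, 0], [0, 0, 0], [0, 0, 0], [0, 0, 0], [0, 0, 0], [0, 0, 0], [0, 0, 0], [0, 0, 0], [0, 0, 0]], "travel": [[-1.2, 0.4, 0], [0, 0, 30], [0, 0, 40], [0, 0, 40], [0, 0, 35], [0, 0, 25], [0, 0, 20], [0, 0, 15], [0, 0, 8.5], [0, 0, 0]], "hand": [85, 85, 85, 85, 85, 85, 85, 85, 85, 85]}}

```text
clock: 3.7
tool_pos: [565.8, -264.6, 17.1]
tool_rot: [0.152, 0.988, 0.0, -0.001]
contact_force: [-0.2, -1.0, 1.1]
finger_gap: 85.2
gripper_force: 0.0
```

Emit:
{"api": "move_arm", "payload": {"angular": [[0, 0, 0], [0, 0, 0], [0, 0, 0], [0, 0, 0], [0, 0, 0], [0, 0, 0], [0, 0, 0], [0, 0, 0]], "travel": [[0, 0, 0], [0, 0, 0], [0, 0, 0], [0, 0, 0], [0, 0, 0], [0, 0, 0], [0, 0, 0], [0, 0, 0]], "hand": [70, 60, 55, 50, 46, 44, 44, 44], "newtons": 70}}

```text
clock: 4.5
tool_pos: [566.7, -265.3, 19.0]
tool_rot: [0.152, 0.988, -0.0, 0.001]
contact_force: [-1.1, 0.9, 5.8]
finger_gap: 49.2
gripper_force: 73.7
```

Run:
```python
from h import *
p,M=pose()
im,d,W=cloud('side')
im2,d2,W2=cloud('wrist')
u=cv2.resize(im[170:300,200:380],(512,370))
cv2.imwrite('pics/g.png',np.hstack([u,cv2.resize(im2,(288,370))])[...,::-1])
```

```text
t 4.5 tcp [ 566.7 -265.3   19. ] F [-1.1  0.9  5.8] gap 49.2 73.72048571705818
y yaw 72.5 z [ 1.5e-03 -8.0e-04 -1.0e+00] x [-0.9537  0.3007 -0.0016]
```

View pics/g.png

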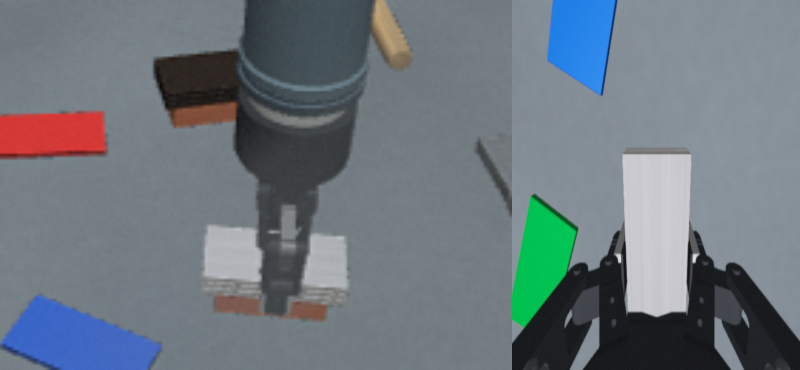

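Emit:
{"api": "move_arm", "payload": {"angular": [[0, 0, 0], [0, 0, 0], [0, 0, 0], [0, 0, 0], [0, 0, 0], [0, 0, -3], [0, 0, -4], [0, 0, -4], [0, 0, -2.1], [0, 0, 0]], "travel": [[0, 0, -3], [0, 0, -8], [0, 0, -15], [0, 0, -25], [0, 0, -30], [0, 0, -30], [0, 0, -30], [0, 0, -25], [0, 0, -14], [0, 0, 0]], "hand": [44, 44, 44, 44, 44, 44, 44, 44, 44, 44]}}

```text
clock: 5.6
tool_pos: [567.4, -266.0, 201.8]
tool_rot: [0.038, 0.999, -0.002, 0.003]
contact_force: [-0.5, -0.3, -2.4]
finger_gap: 49.2
gripper_force: 72.9
```

Emit:
{"api": "move_arm", "payload": {"angular": [[0, 0, 0], [0, 0, 0], [0, 0, 0], [0, 0, 0], [0, 0, 0], [0, 0, 0], [0, 0, 0], [0, 0, 0], [0, 0, 0], [0, 0, 0], [0, 0, 0], [0, 0, 0]], "travel": [[0, 10, 0], [1, 25, 0], [2, 40, 0], [2, 42, 0], [2, 42, 0], [2, 42, 0], [2, 42, 0], [2, 42, 0], [2, 42, 0], [2, 42, 0], [0, 42, 0], [0, 40, 0]], "hand": [44, 44, 44, 44, 44, 44, 44, 44, 44, 44, 44, 44]}}

```text
clock: 6.8
tool_pos: [582.1, 188.3, 196.2]
tool_rot: [0.039, 0.999, -0.0, -0.002]
contact_force: [1.7, -0.2, -2.6]
finger_gap: 48.8
gripper_force: 72.9
```

Emit:
{"api": "move_arm", "payload": {"angular": [[0, 0, 0], [0, 0, 0], [0, 0, 0], [0, 0, 0], [0, 0, 0], [0, 0, 0]], "travel": [[0, 32, 0], [0, 23, 0], [0, 12, 0], [0, 4, 0], [0, 0, 0], [0, 0, 0]], "hand": [44, 44, 44, 44, 44, 44]}}

```text
clock: 7.4
tool_pos: [589.2, 255.5, 197.5]
tool_rot: [0.039, 0.999, -0.0, -0.0]
contact_force: [0.6, 0.5, -3.4]
finger_gap: 48.9
gripper_force: 72.9
```

Run:
```python
from h import *
p,M=pose()
im,d,W=cloud('wrist'); np.save('/tmp/w2.npy',W); cv2.imwrite('pics/w2.png',im[...,::-1])
for r in bot.look_for('box','wrist')[:2]: print(r)
m=(np.hypot(W[...,0]-488,W[...,1]-257)<90)&(W[...,2]>20)&(W[...,2]<70)
print(m.sum(),cv2.minAreaRect(W[m][:,:2].astype(np.float32)),np.percentile(W[m][:,2],[5,50,95]))
# pile in tool frame (median image region near tool)
T=(W-p)@M; k=(np.abs(T[...,1])<35)&(np.abs(T[...,0])<80)&(T[...,2]<0)&(T[...,2]>-60)
hsv=cv2.cvtColor(im,cv2.COLOR_RGB2HSV); k&=(hsv[...,2]>120)&(hsv[...,1]<40)
t=T[k]; print(k.sum(),cv2.minAreaRect(t[:,:2].astype(np.float32)),np.percentile(t,[1,50,99],axis=0).round(1))
```

```text
t 7.4 tcp [589.2 255.5 197.5] F [ 0.6  0.5 -3.4] gap 48.9 72.94151231646538
y yaw 85.53 z [-7.e-04 -7.e-04 -1.e+00] x [-9.97e-01  7.79e-02  7.00e-04]
{'point': [0.4945, 0.1448], 'p': 0.65}
8788 ((491.1458435058594, 257.7867126464844), (78.44503021240234, 127.11276245117188), 85.65951538085938) [30.29583331 32.1938497  56.41856692]
19078 ((8.150032043457031, 1.519012451171875), (66.81160736083984, 82.80708312988281), 89.74131774902344) [[-29.8 -25.7 -32.1]
 [ 15.3  -1.4 -30.4]
 [ 49.3  23.3 -20.2]]
```

View pics/w2.png

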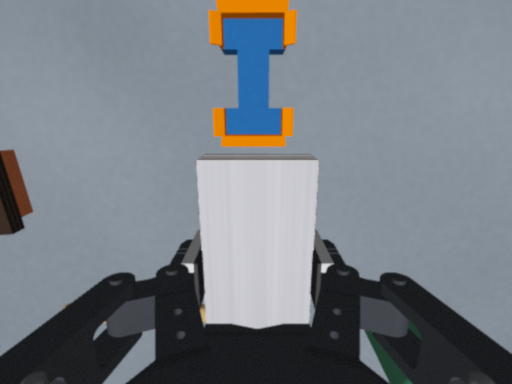

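The box lies ahead at rows 0–145, col ~253, and the pile is held square with its far end at row 155. I'll measure both in the tool frame with this one camera, so its bias cancels.

Run:
```python
from h import *
s=bot.get_state(); p=np.array(s['tool_pos']); M=R.from_quat(s['tool_rot']).as_matrix()
W=np.load('/tmp/w2.npy'); im=cv2.imread('pics/w2.png')[...,::-1]; T=(W-p)@M
hsv=cv2.cvtColor(np.ascontiguousarray(im),cv2.COLOR_RGB2HSV)
# pile top edges, rows away from the fingers
for r in [165,180,200,215]:
    row=(np.abs(T[r,:,2]+31)<4)&(hsv[r,:,2]>120); x=T[r][row]; print('pile row',r,x[:,0].mean().round(1),x[:,1].min().round(1),x[:,1].max().round(1),x[:,2].mean().round(1))
for c in [215,235,255,275,300]:
    k=(np.abs(T[:,c,2]+31)<4)&(hsv[:,c,2]>120)&(np.arange(384)>120); print('pile col end',c,T[:,c][k][:,0].max().round(1),T[:,c][k][:,2].min().round(1))
org=(hsv[...,0]<20)&(hsv[...,1]>180)&(hsv[...,2]>120)&(T[...,0]>20); blue=(hsv[...,0]>95)&(hsv[...,0]<125)&(hsv[...,1]>150)
fl=p[2]-31.5
for nm,m in [('orange rim',org&(W[...,2]>52)),('orange',org),('blue floor',blue&(np.abs(W[...,2]-31)<4))]:
    q=T[m]; print(nm,m.sum(),np.percentile(q,[.3,50,99.7],axis=0).round(1).tolist())
    for a,b in [(40,95),(105,175)]:
        g=q[(q[:,0]>a)&(q[:,0]<b)]
        if len(g): print('   x',a,b,np.percentile(g,[.5,99.5],axis=0).round(1).tolist())
```

```text
pile row 165 47.3 -25.6 23.4 -30.2
pile row 180 41.0 -25.9 23.3 -30.1
pile row 200 32.3 -25.7 23.8 -30.2
pile row 215 25.6 -25.9 23.4 -30.2
pile col end 215 49.5 -31.9
pile col end 235 49.6 -31.9
pile col end 255 49.7 -31.8
pile col end 275 49.7 -31.8
pile col end 300 49.4 -31.4
orange rim 2015 [[34.7, -44.1, 139.5], [132.4, -7.4, 142.9], [161.3, 32.9, 145.8]]
   x 40 95 [[40.3, -44.0, 139.6], [70.3, 33.0, 145.8]]
   x 105 175 [[127.2, -44.1, 139.6], [161.3, 32.7, 145.8]]
orange 3270 [[34.7, -44.0, 139.6], [138.1, -5.9, 144.7], [161.3, 32.8, 162.1]]
   x 40 95 [[40.4, -43.9, 139.7], [70.3, 32.8, 154.5]]
   x 105 175 [[127.0, -43.9, 139.7], [161.3, 32.7, 162.1]]
blue floor 4878 [[44.6, -33.7, 164.3], [106.9, -5.6, 166.4], [153.2, 22.2, 168.9]]
   x 40 95 [[44.6, -33.3, 164.4], [94.2, 22.0, 168.4]]
   x 105 175 [[105.5, -33.7, 164.5], [153.3, 22.2, 169.0]]
```

Emit:
{"api": "move_arm", "payload": {"angular": [[0, 0, 0], [0, 0, 0], [0, 0, 0], [0, 0, 0], [0, 0, 0], [0, -4, 0], [0, -6, 0], [0, -5, 0], [0, 0, 0], [0, 0, 0]], "travel": [[15, -1, 8], [28, -1, 14], [30, -1, 14], [18, -1, 8], [5.8, -1, 3.5], [0, 0, 0], [0, 0, 0], [0, 0, 0], [0, 0, 0], [0, 0, 0]], "hand": [44, 44, 44, 44, 44, 44, 44, 44, 44, 44]}}

```text
clock: 8.5
tool_pos: [493.1, 259.1, 151.2]
tool_rot: [0.038, 0.991, -0.005, 0.13]
contact_force: [0.5, -0.2, -2.1]
finger_gap: 48.9
gripper_force: 73.0
```

Emit:
{"api": "move_arm", "payload": {"angular": [[0, 0, 0], [0, 0, 0], [0, 0, 0], [0, 0, 0], [0, 0, 0], [0, 0, 0]], "travel": [[2.6, 0, 9.7], [4.3, 0, 16], [4.3, 0, 16], [1.8, 0, 6.6], [0, 0, 0], [0, 0, 0]], "hand": [44, 44, 44, 44, 44, 44]}}

```text
clock: 9.1
tool_pos: [493.1, 259.1, 100.4]
tool_rot: [0.038, 0.991, -0.005, 0.13]
contact_force: [-0.0, -0.2, -2.0]
finger_gap: 48.9
gripper_force: 72.9
```

Run:
```python
from h import *
p,M=pose()
im,d,W=cloud('wrist'); np.save('/tmp/w3.npy',W)
im1,_,_=cloud('scene'); im2,_,_=cloud('side')
a=cv2.resize(im1[110:220,300:410],(400,400)); b=cv2.resize(im2[90:200,165:275],(400,400))
w=im[:200]; w=cv2.copyMakeBorder(w,0,0,0,800-512,cv2.BORDER_CONSTANT)
cv2.imwrite('pics/t.png',np.vstack([np.hstack([a,b]),w])[...,::-1]); np.save('/tmp/w3im.npy',im)
# box frame relative to TCP: X along box toward base, Y along tool y, Z up
yw=np.radians(85.6); X=np.array([-np.sin(yw),np.cos(yw),0]); Y=np.array([np.cos(yw),np.sin(yw),0]); B=np.stack([X,Y,[0,0,1]],1)
Q=(W-np.append(p[:2],0))@B
hsv=cv2.cvtColor(im,cv2.COLOR_RGB2HSV)
org=(hsv[...,0]<20)&(hsv[...,1]>180)&(hsv[...,2]>100); blue=(hsv[...,0]>95)&(hsv[...,0]<125)&(hsv[...,1]>150)
pile=(hsv[...,1]<40)&(hsv[...,2]>120)&(Q[...,2]>75)&(np.abs(Q[...,1])<40)&(np.abs(Q[...,0])<70)
for nm,m in [('org',org),('blue',blue),('pile',pile)]:
    q=Q[m&np.isfinite(Q[...,0])]; print(nm,len(q), np.percentile(q,[.5,50,99.5],axis=0).round(1).tolist() if len(q) else '')
```

```text
t 9.1 tcp [493.1 259.1 100.4] F [-0.  -0.2 -2. ] gap 48.9 72.91417747735977
y yaw 85.57 z [ 0.2581 -0.0199 -0.9659] x [-0.963   0.0746 -0.2589]
org 3382 [[31.0, -40.0, 37.2], [57.0, -1.7, 54.4], [67.6, 36.9, 58.4]]
blue 3338 [[21.6, -30.0, 8.0], [40.8, -1.8, 31.5], [60.9, 27.0, 33.1]]
pile 19083 [[-22.2, -26.4, 105.4], [22.0, -1.1, 125.7], [54.8, 25.4, 169.4]]
```

View pics/t.png

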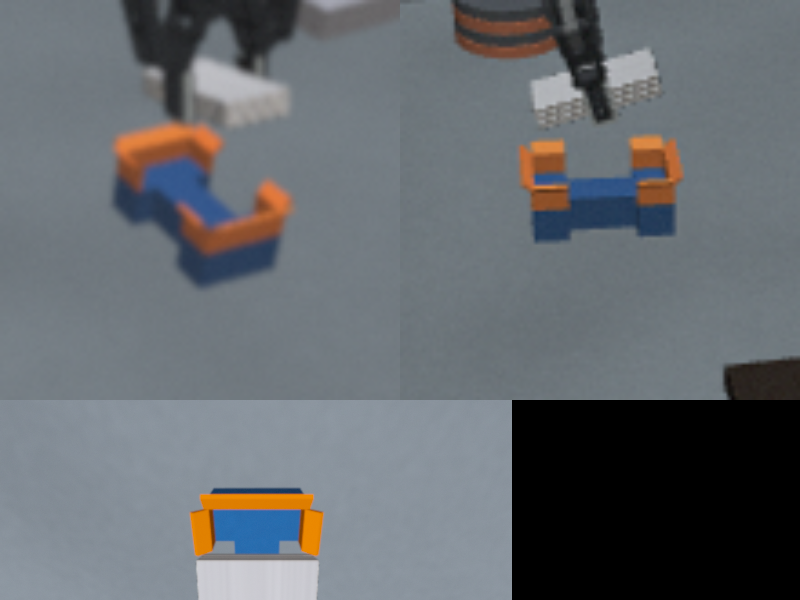

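The pile is tilted with its base-side end low. That end is about 2 mm inside the end wall (crop row ~555) and centred sideways. I'll lower it.

Emit:
{"api": "move_arm", "payload": {"angular": [[0, 0, 0], [0, 0, 0], [0, 0, 0], [0, 0, 0], [0, 0, 0], [0, 0, 0], [0, 0, 0]], "travel": [[1.9, -0.7, 9], [3.9, 0, 15], [3.9, 0, 14.5], [2.9, 0, 10.7], [2, 0, 7.2], [1, 0, 3.6], [0, 0, 0]], "hand": [44, 44, 44, 44, 44, 44, 44]}}

```text
clock: 9.95
tool_pos: [492.5, 258.4, 37.9]
tool_rot: [0.038, 0.991, -0.005, 0.13]
contact_force: [1.0, 0.4, -2.4]
finger_gap: 49.0
gripper_force: 72.9
```

Emit:
{"api": "move_arm", "payload": {"angular": [[0, 0, 0], [0, 0, 0], [0, 0, 0], [0, 0, 0]], "travel": [[0.3, 0, 1], [0.3, 0, 1], [0.2, 0, 0.9], [0, 0, 0]], "hand": [44, 44, 44, 44]}}

```text
clock: 10.35
tool_pos: [492.7, 258.4, 35.4]
tool_rot: [0.038, 0.991, -0.005, 0.131]
contact_force: [0.2, -0.4, -2.4]
finger_gap: 49.3
gripper_force: 72.9
```

Run:
```python
from h import *
p,M=pose()
im,d,W=cloud('wrist')
im1,_,_=cloud('scene'); im2,_,_=cloud('side')
a=cv2.resize(im1[110:220,300:410],(400,400)); b=cv2.resize(im2[90:200,165:275],(400,400))
w=im[:200]; w=cv2.copyMakeBorder(w,0,0,0,800-512,cv2.BORDER_CONSTANT)
cv2.imwrite('pics/t2.png',np.vstack([np.hstack([a,b]),w])[...,::-1])
```

```text
t 10.35 tcp [492.7 258.4  35.4] F [ 0.2 -0.4 -2.4] gap 49.3 72.94504433870316
y yaw 85.6 z [ 0.2583 -0.0198 -0.9659] x [-0.963   0.0741 -0.2591]
```

View pics/t2.png

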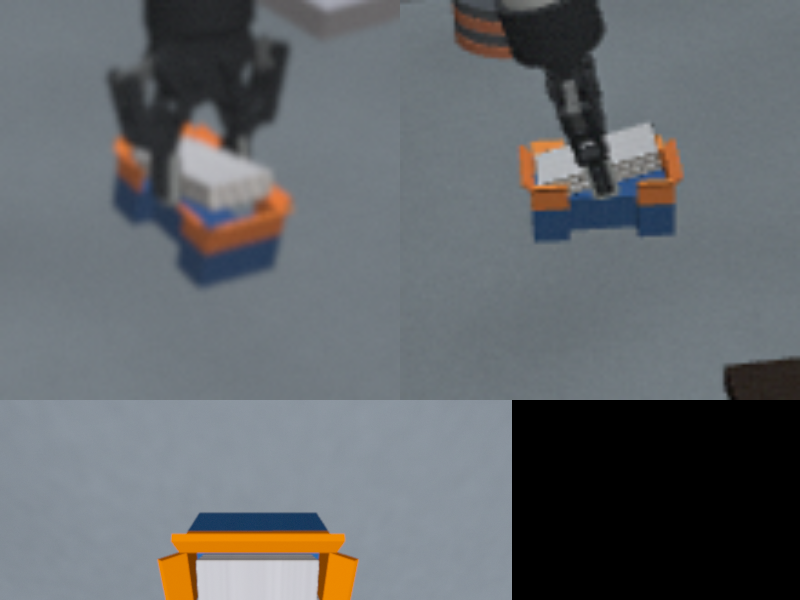

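The low end is inside the end wall with clearance left and right. I'll feel for the floor.

Emit:
{"api": "move_arm", "payload": {"angular": [[0, 0, 0], [0, 0, 0], [0, 0, 0]], "travel": [[0.2, 0, 0.7], [0.2, 0, 0.7], [0, 0, 0]], "hand": [44, 44, 44]}}

```text
clock: 10.8
tool_pos: [492.5, 258.4, 33.7]
tool_rot: [0.038, 0.991, -0.005, 0.13]
contact_force: [-0.3, -0.5, -2.7]
finger_gap: 48.4
gripper_force: 72.9
```

Emit:
{"api": "move_arm", "payload": {"angular": [[0, 0, 0], [0, 0, 0]], "travel": [[0.2, 0, 0.7], [0, 0, 0]], "hand": [44, 44]}}

```text
clock: 11.0
tool_pos: [492.6, 258.4, 33.0]
tool_rot: [0.038, 0.991, -0.005, 0.13]
contact_force: [0.0, 0.1, -3.2]
finger_gap: 48.8
gripper_force: 72.9
```

Emit:
{"api": "move_arm", "payload": {"angular": [[0, 0, 0], [0, 0, 0]], "travel": [[0.2, 0, 0.7], [0, 0, 0]], "hand": [44, 44]}}

```text
clock: 11.2
tool_pos: [492.7, 258.4, 32.4]
tool_rot: [0.038, 0.991, -0.005, 0.131]
contact_force: [-0.2, -0.0, -1.9]
finger_gap: 49.1
gripper_force: 73.1
```

Emit:
{"api": "move_arm", "payload": {"angular": [[0, 0, 0], [0, 0, 0]], "travel": [[0.2, 0, 0.7], [0, 0, 0]], "hand": [44, 44]}}

```text
clock: 11.4
tool_pos: [492.9, 258.4, 32.0]
tool_rot: [0.038, 0.991, -0.005, 0.131]
contact_force: [-1.4, -0.0, 2.3]
finger_gap: 48.6
gripper_force: 73.6
```

Contact with the floor at TCP z ≈ 32.2, as predicted. I'll pivot the other end down about that edge.

Emit:
{"api": "move_arm", "payload": {"angular": [[0, 1.5, 0], [0, 1.5, 0], [0, 1.5, 0], [0, 1.5, 0], [0, 1.5, 0], [0, 0, 0]], "travel": [[0.3, 0, 1], [0.3, 0, 1.3], [0.3, 0, 1.3], [0.3, 0, 1.3], [0.3, 0, 1.3], [0, 0, 0]], "hand": [44, 44, 44, 44, 44, 44]}}

```text
clock: 12.0
tool_pos: [493.1, 258.4, 25.3]
tool_rot: [0.039, 0.997, -0.002, 0.065]
contact_force: [0.4, 0.8, 0.9]
finger_gap: 48.8
gripper_force: 73.4
```

Emit:
{"api": "move_arm", "payload": {"angular": [[0, 1.5, 0], [0, 1.5, 0], [0, 1.5, 0], [0, 0, 0]], "travel": [[0.3, 0, 1.3], [0.3, 0, 1.3], [0.3, 0, 1.3], [0, 0, 0]], "hand": [44, 44, 44, 44]}}

```text
clock: 12.4
tool_pos: [492.6, 258.4, 21.3]
tool_rot: [0.039, 0.999, -0.001, 0.027]
contact_force: [0.9, 0.2, 1.3]
finger_gap: 48.9
gripper_force: 73.3
```

Run:
```python
from h import *
p,M=pose()
print(bot.get_state()['ft_torque'])
```

```text
t 12.4 tcp [492.6 258.4  21.3] F [0.9 0.2 1.3] gap 48.9 73.34284633398056
y yaw 85.57 z [ 0.0531 -0.0039 -0.9986] x [-0.9956  0.0771 -0.0532]
[0.05088886 0.09300523 0.00066033]
```

Emit:
{"api": "move_arm", "payload": {"angular": [[0, 1.5, 0], [0, 1, 0], [0, 0.5, 0], [0, 0, 0], [0, 0, 0]], "travel": [[0.3, 0, 1.3], [0.2, 0, 0.8], [0, 0, 0.4], [0, 0, 0], [0, 0, 0]], "hand": [44, 44, 44, 44, 44]}}

```text
clock: 12.9
tool_pos: [491.6, 258.5, 18.9]
tool_rot: [0.038, 0.999, -0.0, 0.0]
contact_force: [-0.3, -0.2, 1.4]
finger_gap: 49.2
gripper_force: 73.6
```

Run:
```python
from h import *
p,M=pose()
print(bot.get_state()['ft_torque'])
im,d,W=cloud('wrist')
im1,_,_=cloud('scene'); im2,_,_=cloud('side')
a=cv2.resize(im1[110:220,300:410],(400,400)); b=cv2.resize(im2[90:200,165:275],(400,400))
w=im[:200]; w=cv2.copyMakeBorder(w,0,0,0,800-512,cv2.BORDER_CONSTANT)
cv2.imwrite('pics/t3.png',np.vstack([np.hstack([a,b]),w])[...,::-1])
```

```text
t 12.9 tcp [491.6 258.5  18.9] F [-0.3 -0.2  1.4] gap 49.2 73.56043964624405
y yaw 85.6 z [ 8.e-04 -1.e-04 -1.e+00] x [-9.971e-01  7.670e-02 -8.000e-04]
[-0.05443578  0.11010961 -0.03755534]
```

View pics/t3.png

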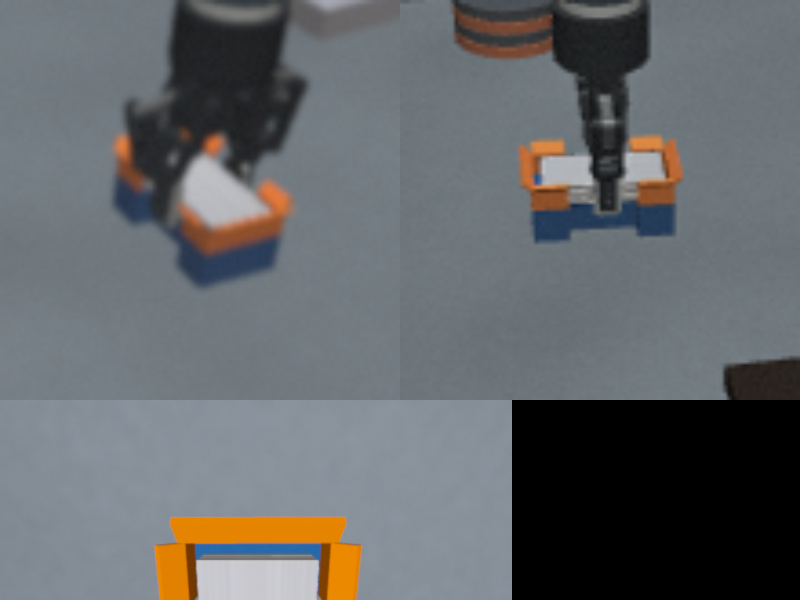

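The pile lies flat between the walls. I'll press lightly, then release, check and retreat.

Emit:
{"api": "move_arm", "payload": {"angular": [[0, 0, 0], [0, 0, 0]], "travel": [[0, 0, 0.4], [0, 0, 0]], "hand": [44, 44]}}

```text
clock: 13.25
tool_pos: [491.6, 258.5, 19.0]
tool_rot: [0.038, 0.999, 0.0, 0.0]
contact_force: [-2.9, -0.8, 6.1]
finger_gap: 48.9
gripper_force: 74.0
```

Emit:
{"api": "move_arm", "payload": {"angular": [[0, 0, 0], [0, 0, 0], [0, 0, 0], [0, 0, 0], [0, 0, 0], [0, 0, 0], [0, 0, 0], [0, 0, 0], [0, 0, 0], [0, 0, 0], [0, 0, 0], [0, 0, 0]], "travel": [[0, 0, 0], [0, 0, 0], [0, 0, 0], [0, 0, 0], [0, 0, 0], [0, 0, 0], [0, 0, 0], [0, 0, 0], [0, 0, 0], [0, 0, 0], [0, 0, 0], [0, 0, 0]], "hand": [48, 50, 52, 54, 58, 62, 68, 75, 82, 84, 84, 84]}}

```text
clock: 14.45
tool_pos: [491.5, 258.5, 18.4]
tool_rot: [0.038, 0.999, -0.0, 0.0]
contact_force: [0.1, -0.2, 0.5]
finger_gap: 84.0
gripper_force: 0.0
```

Emit:
{"api": "move_arm", "payload": {"angular": [[0, 0, 0], [0, 0, 0], [0, 0, 0], [0, 0, 0], [0, 0, 0], [0, 0, 0], [0, 0, 0], [0, 0, 0], [0, 0, 0], [0, 0, 0], [0, 0, 0]], "travel": [[0, 0, -5], [0, 0, -10], [0, 0, -20], [0, 0, -30], [0, 0, -30], [0, 0, -30], [0, 0, -30], [0, 0, -20], [0, 0, -8], [0, 0, 0], [0, 0, 0]], "hand": [84, 84, 84, 84, 84, 84, 84, 84, 84, 84, 84]}}

```text
clock: 15.55
tool_pos: [490.9, 258.3, 200.6]
tool_rot: [0.038, 0.999, -0.0, -0.001]
contact_force: [-0.0, 0.8, -1.3]
finger_gap: 83.8
gripper_force: 0.0
```

Run:
```python
from h import *
p,M=pose()
im,d,W=cloud('wrist'); im1,_,_=cloud('scene'); im2,_,W2=cloud('side')
hsv=cv2.cvtColor(im,cv2.COLOR_RGB2HSV)
k=(hsv[...,1]<40)&(hsv[...,2]>120)&(np.hypot(W[...,0]-490,W[...,1]-258)<65)&(W[...,2]>35)&(W[...,2]<60)
q=W[k]; print(len(q),cv2.minAreaRect(q[:,:2].astype(np.float32)),np.percentile(q[:,2],[2,50,98])); 
print('plane',np.linalg.lstsq(np.c_[q[:,:2]-q[:,:2].mean(0),np.ones(len(q))],q[:,2],rcond=None)[0])
a=cv2.resize(im1[110:220,300:410],(400,400)); b=cv2.resize(im2[90:200,165:275],(400,400))
w=im[50:250]; w=cv2.copyMakeBorder(w,0,0,0,800-512,cv2.BORDER_CONSTANT)
cv2.imwrite('pics/t4.png',np.vstack([np.hstack([a,b]),w])[...,::-1])
```

```text
t 15.55 tcp [490.9 258.3 200.6] F [-0.   0.8 -1.3] gap 83.8 0.0
y yaw 85.6 z [-1.3e-03 -4.0e-04 -1.0e+00] x [-0.997   0.0768  0.0012]
4262 ((493.40521240234375, 259.23388671875), (59.22654342651367, 104.7171630859375), 87.26513671875) [47.05726958 48.67012383 50.11341638]
plane [-6.81582481e-03 -9.14945579e-05  4.85866689e+01]
```

View pics/t4.png

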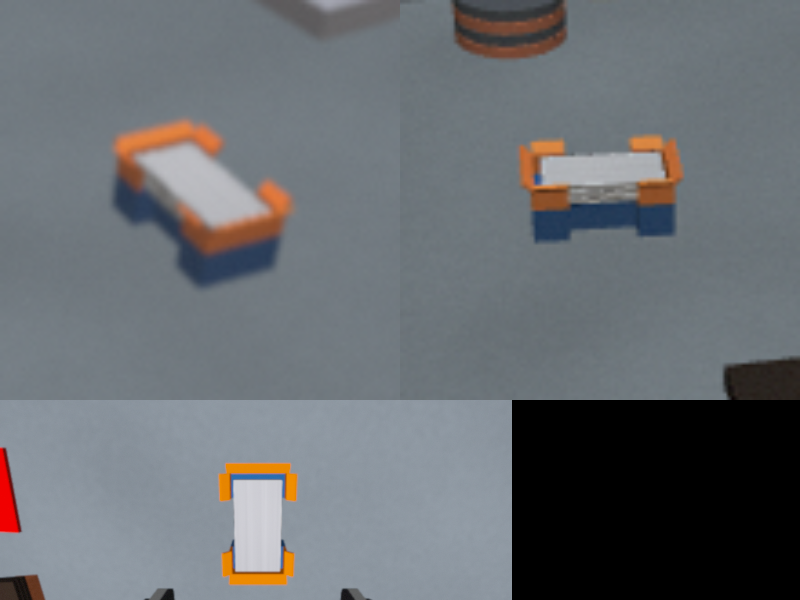

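The pile lies flat and flush in the box, with its top at 48.6 mm and no slope. The robot is clear, so I'm handing in.

```bash
python3 -c "
from workcell import bot
print(bot.finish_job())"
```

```text
the job is handed in; nothing more can be done
None
```

The three bright plates lie flat in one pile on the box floor, put in tilted one end first and released only once flat; I left the dark pile alone, and the job was handed in at about 16 s.

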